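# Advance the positioning slide by one turn of its hand wheel

## Robot

A 6-joint arm with a two-finger parallel gripper is mounted at the origin on the work surface. World frame = base frame: x ahead of the robot, y to its left, z up, the work surface at z = 0. Lengths are in mm, angles in rad, forces in N, time in s.
With the tool pointing down it reaches from about 350 to 775 mm from the base axis. Payload 7.3 kg.
Tool frame: the origin (TCP) lies at the very end of the fingers, on their centre line; the grasp point (between the pads) lies grip_point_offset behind it (grip_point_offset is the distance from the TCP to the grasp point, in mm); x points along the fingers, z is the direction in which the jaws open and shut, and the axes are right-handed (so a half turn about x gives the same grasp; the last joint's range is limited). The gripper opens to 92 mm and grips with 3 to 60 N. Pads are 19 mm wide; open, the fingers measure 130 mm over their backs; the gripper's body (75 mm by 190 mm) begins 47 mm behind the grasp point.
Start: joints at [-1.352, 0.342, 1.524, -0, 1.275, -0.146], TCP at [187.323, -490.464, 226.741] pointing down, gripper open.
Joint ranges: [-2.53, 2.53], [-0.77, 2.02], [0.04, 2.7], [-1, 4.14], [0.28, 2.66], [-3.11, 3.11]. Speed limits (rad/s): [2.57, 2.57, 3.14, 3.14, 3.14, 3.14].

## Interface

Orientations are given as [roll, pitch, yaw] about the fixed x, y, z axes, in that order (R = Rz(yaw) Ry(pitch) Rx(roll)).
In Python, from plant import * gives the robot as it stands.
- The arm moves only by the tool send_rows, never from a script. Its argument "series" is text: rows parted by semicolons, each of 5 numbers parted by spaces: the gripper's target within -1 to 1 (fully open at 1, half-way at 0, shut at -1), then the shift along the tool's x, y, z in units of 30 mm (1.0 is 30 mm), then the turn about the tool's x in units of 5 degrees (1.0 is 5 degrees). A call has 1 to 8 rows; each row is the pose to reach, as a shift and turn from the pose commanded when the call began, along the tool's axes at that moment; what a row does not reach only later rows make up. A row lasts 1/8 s, in which the tool goes at most 62.5 mm and 10.7 degrees, less where a joint would pass 70% of its speed; a pose out of reach is approached as far as the arm can. A call with a gripper value outside its range is refused whole. The fingers move at their own pace and stop on an object; the grip force is fixed at half the most. Time passes only in rows, so rows that repeat a pose let the fingers close. It gives the time, the measured TCP pose, the force and the opening at its end, in the units of the state.
- get_obs(): the state, without advancing time (a new reading comes with each control period).
- capture(name): name is "scene" or "side" or "wrist"; returns a dict with "pixels" (384x512x3 uint8, red, green, blue), "mtx" (3x3 intrinsics, pixels), "k1" (the pictures are not rectified: a ray, as slopes to the right and down, at radius r is drawn at 1 + k1 r^2 times it, then the intrinsics apply), "R" (3x3) and "t" (3): a world point X has camera coordinates R X + t. Camera axes: x right, y down, z forward; pixel columns grow to the right and rows downward; lengths in mm; the calibration is good to about 2 mm. A picture is of the moment at which its call begins. There is no depth.
- close_job(): hands the job in, once; it reports no verdict.
Trained networks look in a picture, given as the dict that the camera call returned (one of the last four; its "shot" number tells which), for a name from the list of things; names that differ only in an ending like _2 or _b are one class to them, and where a whole thing is asked for, a point or a joint stands for the part that bears it (a point fixed in the world has none). Each returns a list of dicts, best first, with "score" (0 to 1); they miss things now and then, are a little off and sometimes report something else, mostly with a low value. They report only what shows in the picture. A call takes as long as a camera call.
- cut_out(picture, thing): "pixels" (384x512 bool, what is visible of it).
- place_of(picture, thing): "point" ([x, y, z] in mm, in world coordinates, good to about 4 mm: a listed point, or the origin of a listed thing).
The state is a dict: "time": time; "joint_positions": joint angles; "dq": joint speeds; "tau": joint torques, N m; "tool_pos": TCP position; "tcp_rot": TCP orientation; "contact_force": force on the tool from outside, world axes, zero at the start; "moment": the same for the moment, N m; "grip_width": finger opening in mm.
Only numpy, scipy, OpenCV 4.12 (cv2) and the standard library are available. Lean on these libraries where they do the work, as an engineer would, in place of code of your own. Each camera call takes 0.05 s, during which the arm holds its last target.

## Task

Move the bench slide's aluminium plate on by one turn of its screw: with your fingertips against the blue upright handle, push the hand wheel round clockwise (seen from above) through exactly one full turn, so that the handle stops where it began. Push gently, without gripping the handle; leave the loose parts around the slide where they are, and finish with the hand clear of the wheel.

Things in the scene. Friction and masses are not known exactly. Their poses are not given: they have to be found in the camera images.
- slide_unit: Black hand-operated positioning slide, fixed to the bench, 430 mm long, 120 mm wide. Origin on the bench surface directly under the hand wheel's upright axis; +x of the body runs along the slide, away from the wheel; z up. Under the wheel stands a 92 x 92 mm gear box, 75 mm high; the carriage with its aluminium plate (125 x 115 mm, top 66 mm above the bench) sits centred about 185 mm along +x. The bed reaches from x = -70 to x = +360 mm.
- handwheel (a joint): Turning angle of the hand wheel in rad, growing clockwise seen from above; one turn is 6.283. At 0 the handle lies on the -x side of the hub (slide_unit axes). It starts anywhere between -1.4 and 1.4; the end stops (-2.6 and 11.5) are outside the job. It turns against steady rubbing of 0.14 N m (about 2.5 N at the handle), does not coast, stays where it is left and does not spring back. Each clockwise turn drives the carriage 10 mm away from the wheel.
- wheel_hub (a point): Centre of the wheel hub's top face, on the upright axis, 104 mm above the bench. The aluminium wheel lies level: rim centre circle of radius 62 mm, outer radius 70 mm, rim top 102 mm above the bench, three spokes, nothing on it higher than 108 mm but the handle.
- handle_top (a point): Centre of the top of the blue upright handle, 148 mm above the bench, 62 mm out from the wheel axis. The handle is a round peg fixed on the rim at the end of a spoke, 17 to 19 mm in diameter, standing 46 mm above the rim; the space beside it over the wheel is free.
- gearmotor: Loose small gear motor lying on the bench, about 93 x 42 x 42 mm, steel can and black block; origin at its underside. Leave alone.
- oil_bottle: Loose white plastic oil bottle with red cap, 34 mm diameter, 75 mm high, standing; origin at the centre of its underside. Leave alone.
- shaft_collar: Loose dark steel shaft collar lying flat, 48 mm outer and 24 mm inner diameter, 18 mm high; origin at the centre of its underside. Leave alone.
- screwdriver: Loose screwdriver with red handle, 180 mm long, lying on the bench beside the slide, roughly square to it; origin under its middle. Leave alone.

How it is judged:
By the outcome, as a careful person would: the job done as asked, in the order asked, and still so for the second after the job is handed in, with the robot touching nothing.
It also fails if it takes over 48 s, if anything falls off the work surface, if the arm or the gripper's body presses on something with over 40 N, if the wrist force passes 120 N, or if a joint passes its speed limit or range.

## Working session

There is one attempt and no reset: what is moved stays moved. The work goes in short steps, Python scripts to look and compute and a tool call to move; the robot and the scene stay as the last step left them, time stands still between calls to the robot, and variables do not carry over. Pictures are saved under pics/ and viewed, and the job is handed in when it is done.

Besides the shell and the picture viewer there is one more tool, called after "Request:" as name(argument=value, ...), one argument or row to a line, values as JSON. send_rows: Moves the arm, as the interface text tells. Its arguments: {"type":"object","properties":{"series":{"type":"string"}},"required":["series"]}

```bash
ls; mkdir -p pics; cat > h.py <<'E'
from plant import *
import numpy as np, cv2
def save(n,f):
    p=capture(n); cv2.imwrite('pics/'+f,cv2.cvtColor(p['pixels'],cv2.COLOR_RGB2BGR)); return p
def proj(p,X):
    X=np.atleast_2d(X); c=X@np.array(p['R']).T+np.array(p['t']); s=c[:,:2]/c[:,2:]
    r2=(s**2).sum(1,keepdims=True); s=s*(1+p['k1']*r2); M=np.array(p['mtx'])
    return s@M[:2,:2].T+M[:2,2]
def ray(p,uv,z):
    M=np.array(p['mtx']); d=(np.array(uv)-M[:2,2])/[M[0,0],M[1,1]]; s=d.copy()
    for _ in range(30): s=d/(1+p['k1']*(s@s))
    R=np.array(p['R']);t=np.array(p['t']); C=-R.T@t; v=R.T@np.array([s[0],s[1],1])
    return C+v*(z-C[2])/v[2]
E
python3 - <<'E'
from h import *
o=get_obs(); print({k:np.round(v,3) for k,v in o.items()})
for n in ['scene','side','wrist']:
    p=save(n,n+'0.png')
    for t in ['slide_unit','wheel_hub','handle_top','gearmotor','oil_bottle','shaft_collar','screwdriver']:
        try:
            r=place_of(p,t)[:2]; print(n,t,[(np.round(a['point'],1),round(a['score'],2)) for a in r])
        except Exception as e: print(n,t,e)
E
```

```text
pics
{'time': np.float64(0.0), 'joint_positions': array([-1.352,  0.343,  1.525, -0.   ,  1.275, -0.146]), 'dq': array([ 0.   , -0.001, -0.002, -0.002,  0.002, -0.   ]), 'tau': array([  0.   , -43.124, -24.422,   0.072,   0.056,  -0.   ]), 'tool_pos': array([ 187.22 , -490.04 ,  226.048]), 'tcp_rot': array([3.005, 1.569, 1.799]), 'contact_force': array([-0.393, -0.985,  0.3  ]), 'moment': array([ 0.016, -0.028,  0.032]), 'grip_width': np.float64(91.843)}
scene slide_unit [(array([587.7, -60.9,  -1.7]), 0.95)]
scene wheel_hub [(array([592.8, -60.8, 104.9]), 0.62)]
scene handle_top [(array([533.8, -86.6, 151.5]), 0.86)]
scene gearmotor [(array([559.7, 107.7,   2. ]), 0.66)]
scene oil_bottle [(array([ 6.285e+02, -2.073e+02, -5.000e-01]), 0.53), (array([ 740. , -222.9,   -0.8]), 0.24)]
scene shaft_collar [(array([6.729e+02, 1.049e+02, 3.000e-01]), 0.6)]
scene screwdriver [(array([ 736.7, -222.9,   -1.2]), 0.83)]
side slide_unit [(array([ 5.88e+02, -6.44e+01,  5.00e-01]), 0.79)]
side wheel_hub []
side handle_top [(array([532.8, -84.8, 146.4]), 0.83)]
side gearmotor [(array([561.4, 103.7,   1.2]), 0.64)]
side oil_bottle [(array([ 625. , -209.3,    2.5]), 0.47), (array([6.724e+02, 9.700e+01, 1.000e-01]), 0.37)]
side shaft_collar [(array([675.3,  99.5,   0.8]), 0.57)]
side screwdriver [(array([ 7.410e+02, -2.247e+02,  3.000e-01]), 0.76)]
wrist slide_unit []
wrist wheel_hub []
wrist handle_top []
wrist gearmotor []
wrist oil_bottle []
wrist shaft_collar []
wrist screwdriver []
```

View pics/scene0.png

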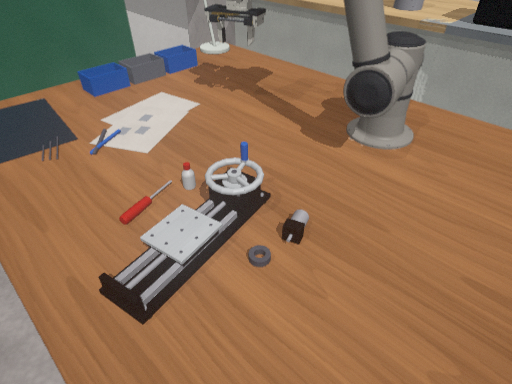

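View pics/side0.png

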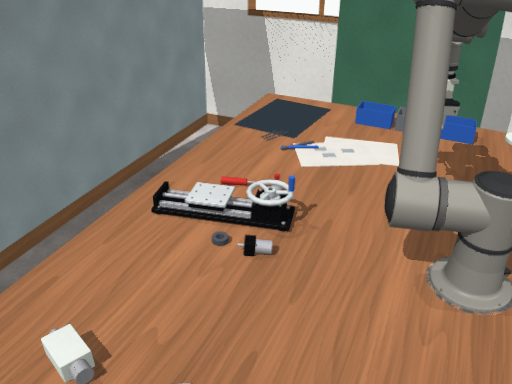

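View pics/wrist0.png

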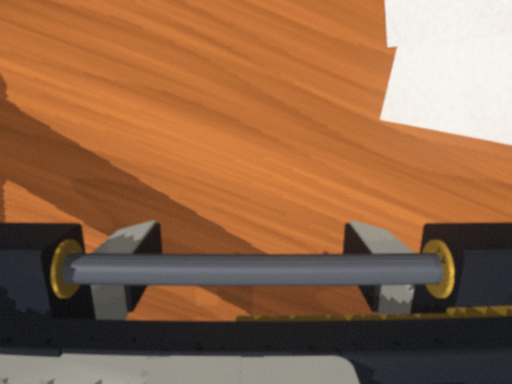

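```bash
python3 - <<'E'
from h import *
import plant
print([n for n in dir(plant) if not n.startswith('_')])
print(getattr(plant,'grip_point_offset',None))
from scipy.spatial.transform import Rotation as Ro
o=get_obs(); R=Ro.from_euler('xyz',o['tcp_rot']).as_matrix(); print(R.round(3))
p=capture('wrist'); R2=np.array(p['R']); print(R2.round(3), (-R2.T@p['t']).round(1), p['mtx'],p['k1'])
# tool-frame camera
print('cam in tool',(R.T@(-R2.T@p['t']-o['tool_pos'])).round(1),(R2@R).round(3))
s=capture('scene'); M=np.array(s['R']); print('scene cam',(-M.T@s['t']).round(0))
print(proj(s,[[590,-62,104],[533,-86,148]]))
for uv in [(107,290),(142,310),(271,195)]: print(ray(s,uv,35))
r=cut_out(s,'handle_top')
if r: 
  ys,xs=np.where(r[0]['pixels']);print(r[0]['score'],xs.min(),xs.max(),ys.min(),ys.max())
r=place_of(s,'wheel_hub');print(r)
E
```

```text
['Unreachable', 'capture', 'close_job', 'cut_out', 'get_obs', 'grip_point_offset', 'place_of']
18.8
[[ 0.     0.934  0.357]
 [-0.     0.357 -0.934]
 [-1.    -0.     0.   ]]
[[ 0.356 -0.934 -0.   ]
 [-0.902 -0.344  0.259]
 [-0.242 -0.092 -0.966]] [ 252.1 -465.3  385.2] [[340.25582627   0.         252.14161621]
 [  0.         340.25582627 188.51324972]
 [  0.           0.           1.        ]] -0.0617046585142981
cam in tool [-158.4   69.5   -0.4] [[ 0.001 -0.     1.   ]
 [-0.259 -0.966 -0.   ]
 [ 0.966 -0.259 -0.001]]
scene cam [1023.  450.  575.]
[[233.4865938  171.20033569]
 [243.70091701 142.22443077]]
[945.34382987 -20.08163675  35.        ]
[921.41106329  62.50057418  35.        ]
[529.32600428   3.60521716  35.        ]
0.77 205 263 141 195
[{'point': [594.3, -60.5, 105.4], 'score': 0.93}]
```

Request:
send_rows(
  series="-1 0 2 -1; -1 0 2 -1 0",
)

```text
invalid input
```

Request:
send_rows(
  series="-1 0 2 -1.08 0; -1 0 4 -2.17 0; -1 0 6 -3.25 0; -1 0 8 -4.33 0; -1 0 10 -5.42 0; -1 0 12 -6.5 0; -1 0 14 -7.6 0; -1 0 15.7 -8.5 0",
)

```text
time: 2.4
tool_pos: [514.3, -109.4, 227.0]
tcp_rot: [0.553, 1.57, -0.653]
contact_force: [-0.3, -0.4, 0.5]
grip_width: 16.2
```

Request:
send_rows(
  series="-1 0 0 0 0; -1 0 0 0 0; -1 0 0 0 0",
)

```text
time: 2.78
tool_pos: [512.3, -112.3, 226.8]
tcp_rot: [-1.11, 1.57, -2.318]
contact_force: [-0.1, 1.1, -0.5]
grip_width: 0.3
```

```bash
python3 - <<'E'
from h import *
o=get_obs(); print({k:np.round(v,3) for k,v in o.items()})
p=save('wrist','wrist1.png')
for t in ['slide_unit','wheel_hub','handle_top']: print(t,[(np.round(a['point'],1),round(a['score'],2)) for a in place_of(p,t)])
E
```

```text
{'time': np.float64(2.775), 'joint_positions': array([-0.362,  0.341,  1.525, -0.   ,  1.275,  0.846]), 'dq': array([-0.007, -0.002, -0.002,  0.002, -0.   ,  0.001]), 'tau': array([ 6.0700e-01, -4.2973e+01, -2.4534e+01,  1.0600e-01, -3.6000e-02,
       -6.0000e-03]), 'tool_pos': array([ 512.349, -112.277,  226.761]), 'tcp_rot': array([-1.11 ,  1.57 , -2.318]), 'contact_force': array([-0.135,  1.087, -0.536]), 'moment': array([-0.05, -0.03, -0.06]), 'grip_width': np.float64(0.34)}
slide_unit [(array([591.7, -59.4,   1. ]), 0.95)]
wheel_hub [(array([590.4, -61.2, 105.4]), 0.92), (array([534.9, -84.9, 151.1]), 0.29)]
handle_top [(array([533.8, -87. , 152.3]), 0.84)]
```

View pics/wrist1.png

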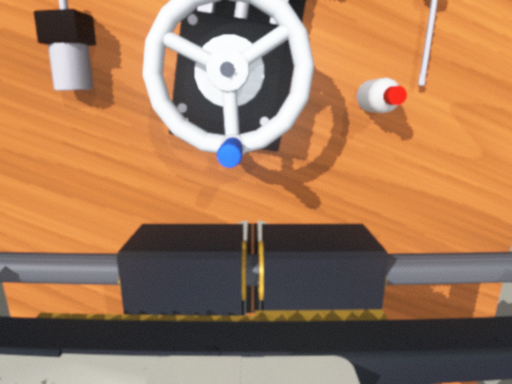

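```bash
cat >> h.py <<'E'
def blue(p,box=None):
    hsv=cv2.cvtColor(p['pixels'],cv2.COLOR_RGB2HSV); m=(hsv[...,0]>105)&(hsv[...,0]<130)&(hsv[...,1]>150)&(hsv[...,2]>70)
    n,l,s,c=cv2.connectedComponentsWithStats(m.astype(np.uint8))
    return [(c[i].round(2),s[i]) for i in range(1,n) if s[i][4]>15]
E
python3 - <<'E'
from h import *
for n in ['wrist','scene','side']:
    p=save(n,n+'2.png'); print(n,blue(p)); print(' proj',proj(p,[[534,-86,148],[591.5,-61,104]]))
    np.savez('ref_'+n,**{k:np.array(v) for k,v in p.items()})
    if n=='wrist':
        for uv in [(230,152),(228,69)]: print(ray(p,uv,148 if uv[1]>100 else 104))
        # high-res crop
        im=cv2.imread('pics/wrist2.png')[0:200,100:360]; cv2.imwrite('pics/w2c.png',cv2.resize(im,None,fx=3,fy=3,interpolation=cv2.INTER_CUBIC))
E
```

```text
wrist [(array([229.56, 153.39]), array([218, 139,  23,  28, 487], dtype=int32))]
 proj [[229.00847323 156.58453619]
 [227.69138944  68.74917804]]
[537.31125991 -85.54749329 148.        ]
[591.40708805 -61.29248853 104.        ]
scene [(array([178.14,  57.67]), array([155,  46,  41,  27, 673], dtype=int32)), (array([103.74,  78.26]), array([  78,   63,   51,   33, 1177], dtype=int32)), (array([107.53, 138.37]), array([ 98, 130,  21,  17,  49], dtype=int32)), (array([244.33, 150.47]), array([241, 142,   7,  18,  95], dtype=int32))]
 proj [[243.39587262 142.37719206]
 [233.29591794 171.63737245]]
side [(array([374.98, 114.26]), array([356, 101,  40,  28, 845], dtype=int32)), (array([473.88, 124.8 ]), array([472, 119,   5,  16,  51], dtype=int32)), (array([294.15, 146.3 ]), array([288, 145,  12,   3,  27], dtype=int32)), (array([313. , 146.5]), array([309, 146,   9,   2,  18], dtype=int32)), (array([291.26, 183.14]), array([289, 176,   6,  15,  73], dtype=int32))]
 proj [[292.36223074 175.85287563]
 [270.18642327 188.81132907]]
```

View pics/w2c.png

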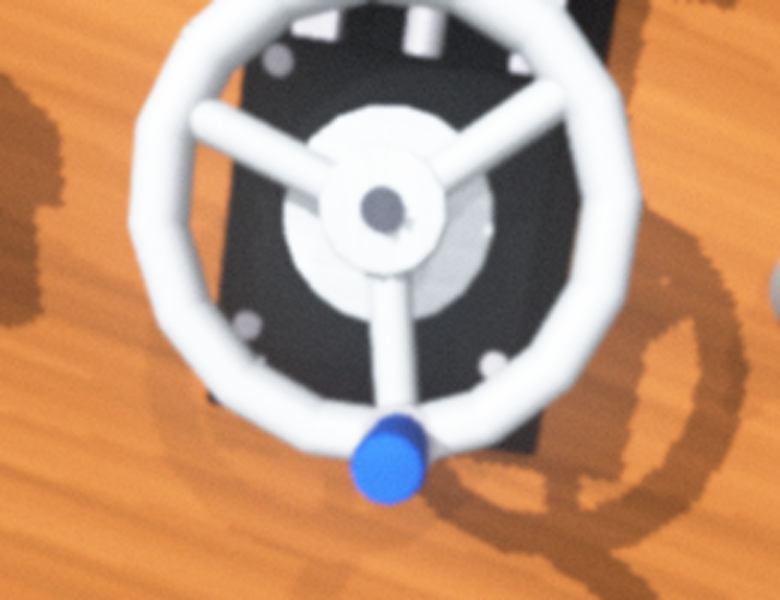

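Request:
send_rows(
  series="-1 0 1.05 0.78 0; -1 1.2 1.05 0.78 0; -1 2.4 1.05 0.78 0; -1 3.56 1.05 0.78 0; -1 3.56 1.05 0.78 0; -1 3.56 1.05 0.78 0",
)

```text
time: 3.88
tool_pos: [551.6, -122.1, 121.3]
tcp_rot: [0.825, 1.569, -0.381]
contact_force: [0.8, -0.1, 0.1]
grip_width: 0.7
```

```bash
python3 - <<'E'
from h import *
o=get_obs(); print({k:np.round(v,3) for k,v in o.items()})
for n in ['wrist','scene']:
    p=save(n,n+'3.png')
im=cv2.imread('pics/scene3.png')[100:230,160:320]; cv2.imwrite('pics/s3c.png',cv2.resize(im,None,fx=4,fy=4,interpolation=cv2.INTER_CUBIC))
E
```

```text
{'time': np.float64(3.875), 'joint_positions': array([-0.353,  0.515,  1.56 , -0.   ,  1.064,  0.853]), 'dq': array([ 0.   , -0.017, -0.011, -0.   , -0.002, -0.001]), 'tau': array([-1.7000e-02, -4.7704e+01, -2.0872e+01,  6.7000e-02, -2.0000e-03,
       -2.0000e-03]), 'tool_pos': array([ 551.621, -122.105,  121.254]), 'tcp_rot': array([ 0.825,  1.569, -0.381]), 'contact_force': array([ 0.778, -0.108,  0.087]), 'moment': array([ 0.008, -0.033, -0.05 ]), 'grip_width': np.float64(0.657)}
```

View pics/wrist3.png

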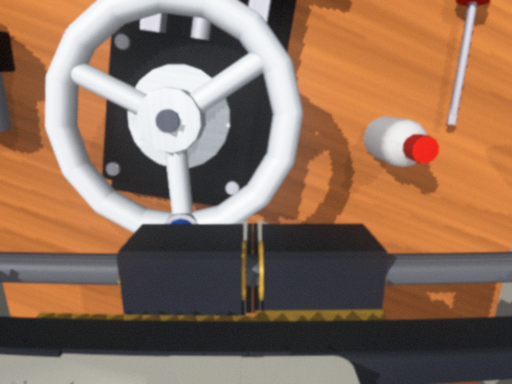

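View pics/s3c.png

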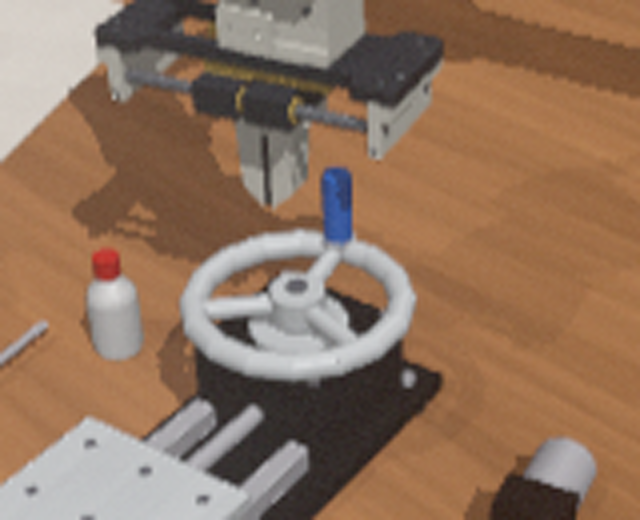

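Request:
send_rows(
  series="-1 0.15 -0.12 -0.15 0; -1 0.15 -0.12 -0.3 0; -1 0.15 -0.12 -0.3 0; -1 0.15 -0.12 -0.3 0",
)

```text
time: 4.47
tool_pos: [544.4, -114.6, 115.6]
tcp_rot: [0.629, 1.57, -0.577]
contact_force: [-0.2, 0.7, -0.0]
grip_width: 0.3
```

Request:
send_rows(
  series="-1 0 0 -0.05 0; -1 0 0 -0.05 0",
)

```text
time: 4.72
tool_pos: [543.7, -113.2, 115.4]
tcp_rot: [-0.593, 1.571, -1.799]
contact_force: [0.3, -0.6, -0.7]
grip_width: 0.4
```

Request:
send_rows(
  series="-1 0 0 -0.05 0; -1 0 0 -0.05 0",
)

```text
time: 4.97
tool_pos: [543.2, -111.9, 115.4]
tcp_rot: [0.334, 1.57, -0.872]
contact_force: [0.4, -0.4, 0.7]
grip_width: 0.5
```

```bash
python3 - <<'E'
from h import *
o=get_obs(); print({k:np.round(v,3) for k,v in o.items()})
for n in ['scene','side']:
    p=save(n,n+'4.png'); print(blue(p)[-1])
im=cv2.imread('pics/scene4.png')[100:230,160:320]; cv2.imwrite('pics/s4c.png',cv2.resize(im,None,fx=4,fy=4,interpolation=cv2.INTER_CUBIC))
E
```

```text
{'time': np.float64(4.975), 'joint_positions': array([-0.341,  0.506,  1.595, -0.   ,  1.04 ,  0.865]), 'dq': array([-0.002, -0.001,  0.   ,  0.001,  0.002, -0.002]), 'tau': array([ 2.2300e-01, -4.8365e+01, -2.1214e+01,  1.4300e-01,  2.2000e-02,
        1.1000e-02]), 'tool_pos': array([ 543.249, -111.852,  115.438]), 'tcp_rot': array([ 0.334,  1.57 , -0.872]), 'contact_force': array([ 0.422, -0.431,  0.665]), 'moment': array([-0.025, -0.014, -0.005]), 'grip_width': np.float64(0.459)}
(array([244.26, 151.03]), array([241, 143,   7,  17,  98], dtype=int32))
(array([291.27, 183.32]), array([289, 176,   6,  15,  73], dtype=int32))
```

View pics/s4c.png

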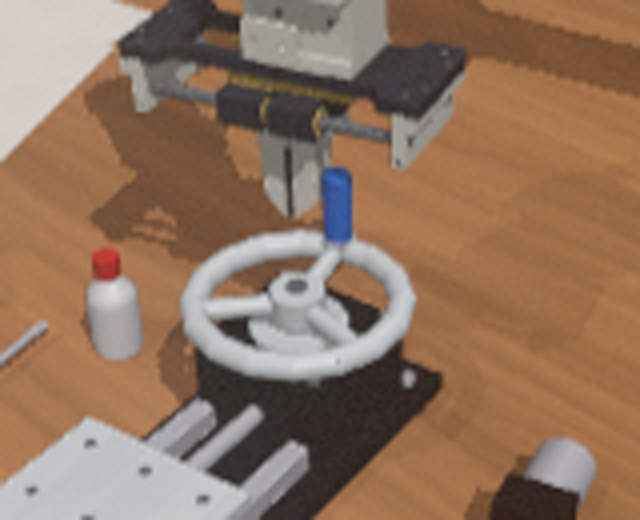

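Request:
send_rows(
  series="-1 0 0 -0.04 0; -1 0 0 -0.04 0",
)

```text
time: 5.32
tool_pos: [542.8, -110.9, 115.4]
tcp_rot: [-0.159, 1.57, -1.365]
contact_force: [-0.4, -2.0, -0.8]
grip_width: 0.6
```

Request:
send_rows(
  series="-1 0 0 -0.04 0; -1 0 0 -0.04 0",
)

```text
time: 5.58
tool_pos: [542.1, -109.6, 115.4]
tcp_rot: [-1.419, 1.57, -2.625]
contact_force: [-0.1, -3.4, 0.5]
grip_width: 0.7
```

Request:
send_rows(
  series="-1 0 0 -0.04 0; -1 0 0 -0.04 0",
)

```text
time: 5.82
tool_pos: [541.8, -108.4, 115.4]
tcp_rot: [-1.39, 1.571, -2.596]
contact_force: [-0.9, -1.2, 0.4]
grip_width: 0.9
```

```bash
cat > path.py <<'E'
from h import *
import sys
ty=np.array([.934,.357]);tz=np.array([.357,-.934])
H=np.array([590.8,-61.3]); A,B,RP=17.3,9.5,9.0
PHI0=203.8; W=12.
def C(turn):   # TCP xy at which handle has turned 'turn' deg clockwise
    f=np.radians(PHI0-turn); P=H+62*np.array([np.cos(f),np.sin(f)])
    t=np.array([np.sin(f),-np.cos(f)])
    al=np.degrees(np.arctan2(t@tz,t@ty)) # angle in (y,z) plane
    k=np.round(al/90); d=al-90*k; n0=np.radians(90*k)
    if abs(d)<=W: n=n0; lat=d/W
    else: n=n0+np.radians(np.sign(d)*(abs(d)-W)*45/(45-W)); lat=np.sign(d)
    nf=np.array([np.cos(n0),np.sin(n0)]); lf=np.array([-nf[1],nf[0]])
    half=np.array([B,A])
    s=(nf+lat*lf)*half; nn=np.array([np.cos(n),np.sin(n)])
    v=s+RP*nn   # in (y,z)
    return P-(v[0]*ty+v[1]*tz)
if __name__=='__main__':
    turns=[float(x) for x in sys.argv[1].split(',')]
    if len(sys.argv)>2: c0=np.array([float(x) for x in sys.argv[2].split(',')])
    else: c0=get_obs()['tool_pos'][:2]
    print('start',c0,'contact0',C(0))
    for i in range(0,len(turns),8):
        rows=[]
        for u in turns[i:i+8]:
            d=C(u)-c0; rows.append((d@ty/30,d@tz/30))
        print(turns[i],turns[min(i+7,len(turns)-1)],'; '.join('-1 0 %.2f %.2f 0'%r for r in rows), C(turns[min(i+7,len(turns)-1)]).round(1))
        r=np.round(rows[-1],2)*30; c0=c0+r[0]*ty+r[1]*tz
E
python3 path.py $(seq -s, 6 6 342)
```

```text
start [ 541.82778158 -108.38991891] contact0 [ 545.59244786 -110.06954106]
6.0 48.0 -1 0 -0.06 -0.12 0; -1 0 -0.20 -0.33 0; -1 0 -0.25 -0.55 0; -1 0 -0.22 -0.76 0; -1 0 -0.18 -0.97 0; -1 0 -0.11 -1.17 0; -1 0 -0.02 -1.37 0; -1 0 0.10 -1.56 0 [527.9 -63.6]
54.0 96.0 -1 0 0.13 -0.18 0; -1 0 0.28 -0.34 0; -1 0 0.45 -0.49 0; -1 0 0.64 -0.61 0; -1 0 0.84 -0.72 0; -1 0 1.05 -0.94 0; -1 0 1.26 -1.25 0; -1 0 1.48 -1.54 0 [553.   -4.7]
102.0 144.0 -1 0 0.22 -0.26 0; -1 0 0.43 -0.38 0; -1 0 0.64 -0.35 0; -1 0 0.85 -0.31 0; -1 0 1.05 -0.24 0; -1 0 1.25 -0.14 0; -1 0 1.44 -0.03 0; -1 0 1.62 0.10 0 [599.3   9.9]
150.0 192.0 -1 0 0.16 0.15 0; -1 0 0.31 0.32 0; -1 0 0.44 0.51 0; -1 0 0.55 0.71 0; -1 0 0.69 0.92 0; -1 0 0.87 1.14 0; -1 0 1.03 1.35 0; -1 0 1.17 1.57 0 [648.8 -21.5]
198.0 240.0 -1 0 0.05 0.21 0; -1 0 0.02 0.42 0; -1 0 -0.02 0.63 0; -1 0 -0.09 0.84 0; -1 0 -0.18 1.03 0; -1 0 -0.30 1.22 0; -1 0 -0.43 1.40 0; -1 0 -0.58 1.56 0 [649.4 -71.5]
246.0 288.0 -1 0 -0.17 0.15 0; -1 0 -0.36 0.28 0; -1 0 -0.56 0.39 0; -1 0 -0.77 0.60 0; -1 0 -0.98 0.91 0; -1 0 -1.20 1.20 0; -1 0 -1.42 1.47 0; -1 0 -1.63 1.58 0 [ 620.7 -133.2]
294.0 336.0 -1 0 -0.21 -0.02 0; -1 0 -0.42 -0.07 0; -1 0 -0.62 -0.14 0; -1 0 -0.82 -0.23 0; -1 0 -1.01 -0.35 0; -1 0 -1.19 -0.48 0; -1 0 -1.35 -0.63 0; -1 0 -1.50 -0.80 0 [ 570.1 -126.8]
342.0 342.0 -1 0 -0.13 -0.19 0 [ 564.5 -122.9]
```

Request:
send_rows(
  series="-1 0 -0.06 -0.12 0; -1 0 -0.20 -0.33 0; -1 0 -0.25 -0.55 0; -1 0 -0.22 -0.76 0; -1 0 -0.18 -0.97 0; -1 0 -0.11 -1.17 0; -1 0 -0.02 -1.37 0; -1 0 0.10 -1.56 0",
)

```text
time: 6.82
tool_pos: [527.9, -63.3, 115.3]
tcp_rot: [-1.581, 1.57, -2.787]
contact_force: [1.2, -4.1, 0.8]
grip_width: 0.5
```

```bash
python3 - <<'E'
from h import *
p=save('scene','scene5.png'); print(blue(p)[-1], proj(p,[[590.8+62*np.cos(np.radians(155.8)),-61.3+62*np.sin(np.radians(155.8)),148]]))
w=save('wrist','wrist5.png')
im=cv2.imread('pics/scene5.png')[100:230,160:320]; cv2.imwrite('pics/s5c.png',cv2.resize(im,None,fx=4,fy=4,interpolation=cv2.INTER_CUBIC))
E
```

```text
(array([259.03, 158.62]), array([256, 150,   7,  19, 108], dtype=int32)) [[258.22402875 150.26513555]]
```

View pics/s5c.png

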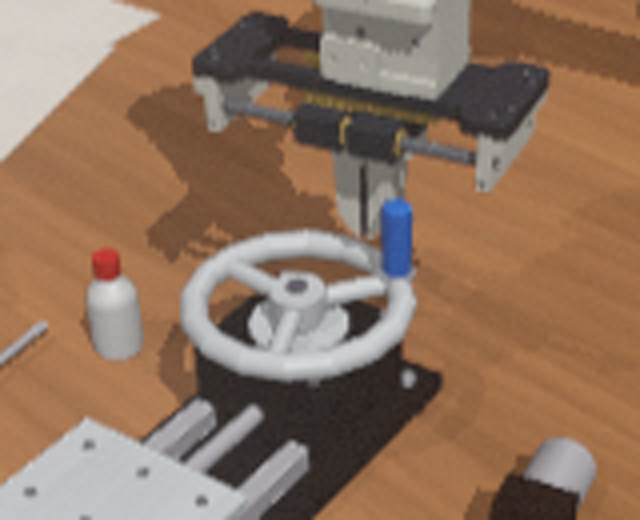

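Request:
send_rows(
  series="-1 0 0.13 -0.18 0; -1 0 0.28 -0.34 0; -1 0 0.45 -0.49 0; -1 0 0.64 -0.61 0; -1 0 0.84 -0.72 0; -1 0 1.05 -0.94 0; -1 0 1.26 -1.25 0; -1 0 1.48 -1.54 0",
)

```text
time: 7.92
tool_pos: [553.0, -3.9, 115.4]
tcp_rot: [-1.54, 1.57, -2.745]
contact_force: [-1.9, -3.4, 0.4]
grip_width: 0.5
```

Request:
send_rows(
  series="-1 0 0.22 -0.26 0; -1 0 0.43 -0.38 0; -1 0 0.64 -0.35 0; -1 0 0.85 -0.31 0; -1 0 1.05 -0.24 0; -1 0 1.25 -0.14 0; -1 0 1.44 -0.03 0; -1 0 1.62 0.10 0",
)

```text
time: 8.93
tool_pos: [599.9, 10.0, 115.3]
tcp_rot: [2.772, 1.57, 1.566]
contact_force: [-2.1, 0.8, 0.5]
grip_width: 0.3
```

```bash
python3 - <<'E'
from h import *
p=save('scene','scene6.png'); print(blue(p)[-1], proj(p,[[590.8+62*np.cos(np.radians(59.8)),-61.3+62*np.sin(np.radians(59.8)),148]]))
im=cv2.imread('pics/scene6.png')[100:230,160:320]; cv2.imwrite('pics/s6c.png',cv2.resize(im,None,fx=4,fy=4,interpolation=cv2.INTER_CUBIC))
E
```

```text
(array([238.8 , 179.38]), array([235, 170,   8,  20, 136], dtype=int32)) [[238.50520277 170.78582611]]
```

View pics/s6c.png

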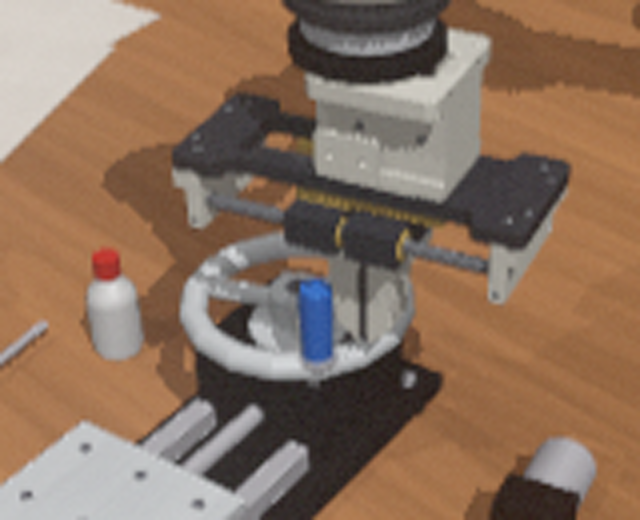

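Tracking as planned: the handle at crop (317,320) is about 144° round, with the fingers behind it. Continuing.

Request:
send_rows(
  series="-1 0 0.16 0.15 0; -1 0 0.31 0.32 0; -1 0 0.44 0.51 0; -1 0 0.55 0.71 0; -1 0 0.69 0.92 0; -1 0 0.87 1.14 0; -1 0 1.03 1.35 0; -1 0 1.17 1.57 0",
)

```text
time: 9.98
tool_pos: [649.5, -21.8, 115.3]
tcp_rot: [-2.127, 1.571, 2.95]
contact_force: [-3.7, 1.7, -0.3]
grip_width: 0.3
```

Request:
send_rows(
  series="-1 0 0.05 0.21 0; -1 0 0.02 0.42 0; -1 0 -0.02 0.63 0; -1 0 -0.09 0.84 0; -1 0 -0.18 1.03 0; -1 0 -0.30 1.22 0; -1 0 -0.43 1.40 0; -1 0 -0.58 1.56 0",
)

```text
time: 10.98
tool_pos: [649.9, -72.1, 115.6]
tcp_rot: [0.899, 1.569, -0.307]
contact_force: [0.0, 2.5, -0.1]
grip_width: 0.5
```

```bash
python3 - <<'E'
from h import *
f=np.radians(203.8-240)
p=save('scene','scene7.png'); print(blue(p)[-1], proj(p,[[590.8+62*np.cos(f),-61.3+62*np.sin(f),148]]))
im=cv2.imread('pics/scene7.png')[100:230,160:320]; cv2.imwrite('pics/s7c.png',cv2.resize(im,None,fx=4,fy=4,interpolation=cv2.INTER_CUBIC))
E
python3 path.py $(seq -s, 246 6 348)
```

```text
(array([107.38, 138.44]), array([ 98, 130,  22,  18,  50], dtype=int32)) [[204.99379312 157.85325884]]
start [649.60500031 -73.05603307] contact0 [ 545.59244786 -110.06954106]
246.0 288.0 -1 0 -0.16 0.10 0; -1 0 -0.34 0.23 0; -1 0 -0.54 0.33 0; -1 0 -0.76 0.55 0; -1 0 -0.97 0.86 0; -1 0 -1.19 1.15 0; -1 0 -1.40 1.41 0; -1 0 -1.61 1.53 0 [ 620.7 -133.2]
294.0 336.0 -1 0 -0.22 -0.03 0; -1 0 -0.43 -0.07 0; -1 0 -0.63 -0.14 0; -1 0 -0.83 -0.24 0; -1 0 -1.02 -0.35 0; -1 0 -1.19 -0.48 0; -1 0 -1.36 -0.63 0; -1 0 -1.50 -0.80 0 [ 570.1 -126.8]
342.0 348.0 -1 0 -0.13 -0.19 0; -1 0 -0.24 -0.39 0 [ 559.3 -118.5]
```

View pics/s7c.png

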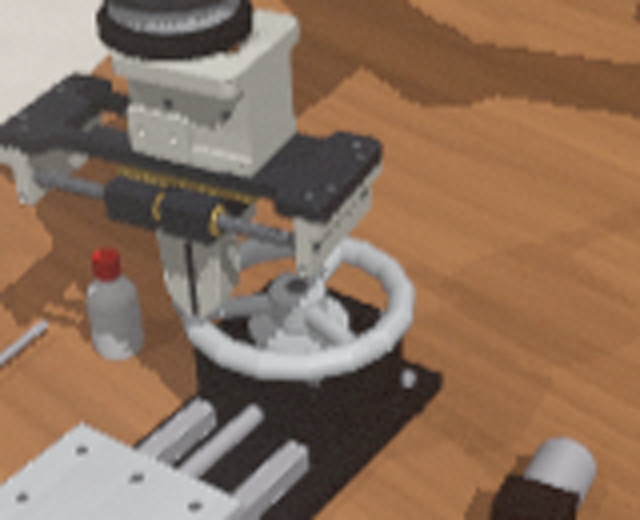

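Request:
send_rows(
  series="-1 0 -0.16 0.10 0; -1 0 -0.34 0.23 0; -1 0 -0.54 0.33 0; -1 0 -0.76 0.55 0; -1 0 -0.97 0.86 0; -1 0 -1.19 1.15 0; -1 0 -1.40 1.41 0; -1 0 -1.61 1.53 0",
)

```text
time: 12.02
tool_pos: [620.6, -132.4, 115.4]
tcp_rot: [1.515, 1.571, 0.308]
contact_force: [2.3, 1.5, 0.3]
grip_width: 0.4
```

Request:
send_rows(
  series="-1 0 -0.22 -0.03 0; -1 0 -0.43 -0.07 0; -1 0 -0.63 -0.14 0; -1 0 -0.83 -0.24 0; -1 0 -1.02 -0.35 0; -1 0 -1.19 -0.48 0; -1 0 -1.36 -0.63 0; -1 0 -1.50 -0.80 0",
)

```text
time: 13.02
tool_pos: [569.8, -125.5, 115.5]
tcp_rot: [-0.19, 1.57, -1.396]
contact_force: [3.0, -0.3, 0.7]
grip_width: 0.4
```

```bash
python3 - <<'E'
from h import *
f=np.radians(203.8-336)
for n in ['scene','side']:
    p=save(n,n+'8.png'); print(blue(p)[-1], proj(p,[[590.8+62*np.cos(f),-61.3+62*np.sin(f),148]]))
im=cv2.imread('pics/scene8.png')[100:230,160:320]; cv2.imwrite('pics/s8c.png',cv2.resize(im,None,fx=4,fy=4,interpolation=cv2.INTER_CUBIC))
E
python3 path.py 342,348,352,355,357
```

```text
(array([233.84, 154.28]), array([232, 150,   4,   9,  25], dtype=int32)) [[232.71393208 141.48378274]]
(array([289.54, 179.44]), array([287, 173,   6,  14,  61], dtype=int32)) [[289.97785083 171.73753067]]
start [ 569.16417258 -125.06749839] contact0 [ 545.59244786 -110.06954106]
342.0 357.0 -1 0 -0.12 -0.12 0; -1 0 -0.23 -0.32 0; -1 0 -0.31 -0.46 0; -1 0 -0.41 -0.57 0; -1 0 -0.47 -0.64 0 [ 549.2 -112.2]
```

View pics/s8c.png

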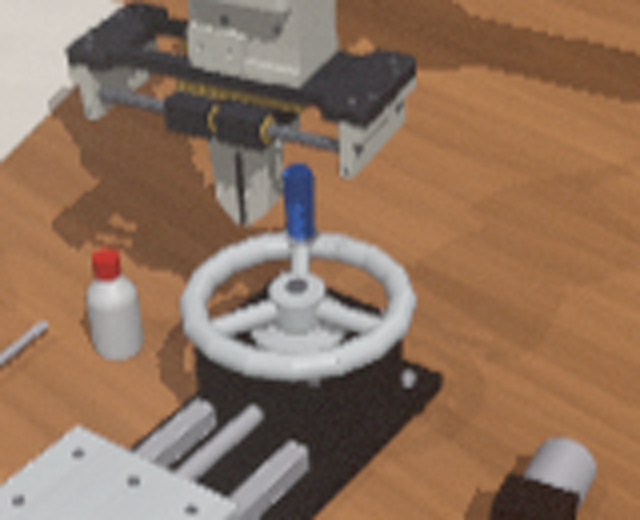

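Request:
send_rows(
  series="-1 0 -0.12 -0.12 0; -1 0 -0.23 -0.32 0; -1 0 -0.31 -0.46 0; -1 0 -0.36 -0.53 0; -1 0 -0.36 -0.53 0; -1 0 -0.36 -0.53 0",
)

```text
time: 13.88
tool_pos: [554.0, -114.1, 115.2]
tcp_rot: [-2.295, 1.57, 2.782]
contact_force: [0.3, -0.8, 0.3]
grip_width: 0.5
```

```bash
python3 - <<'E'
from h import *
o=get_obs(); print(o['tool_pos'],o['contact_force'])
for n in ['scene','side']:
    p=save(n,n+'9.png'); print(blue(p)[-1])
ty=np.array([.934,.357]);tz=np.array([.357,-.934])
d=np.array([542.9,-111.2])-o['tool_pos'][:2]; print('to start contact y,z mm',d@ty,d@tz)
E
```

```text
[ 553.99513877 -114.07313789  115.21001085] [ 0.34956209 -0.76611125  0.3028097 ]
(array([241.59, 153.67]), array([240, 148,   5,  12,  46], dtype=int32))
(array([291.  , 182.52]), array([289, 176,   5,  14,  66], dtype=int32))
to start contact y,z mm -9.337149383719096 -6.6444753298190395
```

Request:
send_rows(
  series="-1 0 -0.15 -0.06 0; -1 0 -0.31 -0.12 0; -1 0 -0.31 -0.17 0; -1 0 -0.31 -0.19 0; -1 0 -0.31 -0.19 0; -1 0 -0.31 -0.19 0",
)

```text
time: 14.72
tool_pos: [543.6, -112.3, 115.3]
tcp_rot: [-1.677, 1.57, -2.883]
contact_force: [-0.9, -2.9, 1.0]
grip_width: 0.5
```

```bash
python3 - <<'E'
from h import *
for i in range(1): o=get_obs(); print(o['tool_pos'],o['contact_force'])
for n in ['scene','side']:
    p=save(n,n+'10.png'); print(blue(p)[-1])
E
```

```text
[ 543.57371701 -112.33101042  115.34815167] [-0.93697754 -2.85113684  1.00903945]
(array([243.7 , 150.63]), array([241, 143,   6,  17,  91], dtype=int32))
(array([291.21, 183.21]), array([289, 176,   6,  15,  72], dtype=int32))
```

Request:
send_rows(
  series="-1 0 0 0.25 0; -1 0 0 0.5 0; -1 -1 0 0.5 0; -1 -2.4 0 0.5 0; -1 -3.7 0 0.5 0; -1 -3.7 0 0.5 0; -1 -3.7 0 0.5 0",
)

```text
time: 15.7
tool_pos: [548.7, -126.3, 225.6]
tcp_rot: [-2.37, 1.57, 2.707]
contact_force: [0.5, 0.6, -0.4]
grip_width: 0.1
```

```bash
python3 - <<'E'
from h import *
o=get_obs(); print(o['tool_pos'])
ty=np.array([.934,.357]);tz=np.array([.357,-.934])
d=np.array([512.35,-112.28])-o['tool_pos'][:2]; print('to hover',d@ty/30,d@tz/30,(o['tool_pos'][2]-226.8)/30)
for n in ['scene','side']:
    p=save(n,n+'11.png'); print(blue(p)[-1])
    r=np.load('ref_'+n+'.npz'); print(blue({'pixels':r['pixels']})[-1])
E
```

```text
[ 548.70372455 -126.28148017  225.59735489]
to hover -0.965195010294534 -0.8685220712755108 -0.0400881704248917
(array([243.84, 150.38]), array([241, 142,   6,  18,  90], dtype=int32))
(array([244.33, 150.47]), array([241, 142,   7,  18,  95], dtype=int32))
(array([291.24, 183.04]), array([289, 176,   6,  15,  72], dtype=int32))
(array([291.26, 183.14]), array([289, 176,   6,  15,  73], dtype=int32))
```

Request:
send_rows(
  series="-1 -0.04 -0.97 -0.87 0; -1 -0.04 -0.97 -0.87 0; -1 -0.04 -0.97 -0.87 0; -1 -0.04 -0.97 -0.87 0",
)

```text
time: 16.3
tool_pos: [513.2, -112.6, 227.3]
tcp_rot: [0.008, 1.571, -1.198]
contact_force: [0.8, -0.2, -0.7]
grip_width: 0.7
```

```bash
cat > cmp.py <<'E'
from h import *
import sys
o=get_obs(); print(o['tool_pos'])
w=save('wrist',sys.argv[1]); r=np.load('ref_wrist.npz'); r={k:r[k] for k in r.files}
def bc(p):
    hsv=cv2.cvtColor(p['pixels'],cv2.COLOR_RGB2HSV).astype(int); 
    m=(hsv[...,0]>105)&(hsv[...,0]<130)&(hsv[...,1]>130)&(hsv[...,2]>60); m[215:]=0
    ys,xs=np.where(m); return np.array([xs.mean(),ys.mean()])
Hh=np.array([590.8,-61.3])
for p in (r,w):
    b=bc(p); X=ray(p,b,140)[:2]-Hh; print(b, X, np.degrees(np.arctan2(X[1],X[0]))%360)
# alignment of static background + wheel rotation about hub: ECC on static region (bottle/motor)
def crop(p): return cv2.cvtColor(p['pixels'],cv2.COLOR_RGB2GRAY)
a,b=crop(r),crop(w)
m=np.zeros(a.shape,np.uint8); m[5:210,5:140]=255; m[5:210,325:505]=255
M=np.eye(2,3,dtype=np.float32)
cc,M=cv2.findTransformECC(a,b,M,cv2.MOTION_EUCLIDEAN,(3,200,1e-7),m,3); print('static',cc,M.round(4).tolist())
m2=np.zeros(a.shape,np.uint8); cv2.circle(m2,(228,75),83,255,-1); cv2.circle(m2,(228,70),36,0,-1)
# brute force: rotate ref wheel approx via homography of wheel plane z=102
best=[]
import numpy as np
pts=np.array([[Hh[0]+62*np.cos(x),Hh[1]+62*np.sin(x)] for x in np.linspace(0,6.28,13)[:-1]])
aw=cv2.warpAffine(a,M,(512,384),flags=cv2.INTER_CUBIC)
E
python3 cmp.py wrist12.png
```

```text
[ 513.19903357 -112.60961133  227.28973055]
[229.77419355 153.12144213] [-55.67259832 -24.3229922 ] 203.60020053830138
[230.08952381 153.46857143] [-55.41693796 -25.10697664] 204.3731889156265
static 0.9989910067543327 [[1.0, -0.001500000013038516, -0.40130001306533813], [0.001500000013038516, 1.0, -0.04309999942779541]]
```

```bash
cat > ecc.py <<'E'
from h import *
from scipy.ndimage import gaussian_filter
# handle shift in fixed cameras vs start (ref), calibrated in deg by projection
def bm(px):
    f=px.astype(float); return np.clip(f[...,2]-f[...,0]-20,0,None)
for n,box in [('scene',(225,262,132,172)),('side',(282,300,165,196))]:
    ref=np.load('ref_'+n+'.npz'); x0,x1,y0,y1=box
    def cen(px):
        g=bm(px)[y0:y1,x0:x1]; yy,xx=np.mgrid[y0:y1,x0:x1]; return np.array([(g*xx).sum(),(g*yy).sum()])/g.sum(), g.sum()
    c0,s0=cen(ref['pixels']); c,s=zip(*[cen(capture(n)['pixels']) for _ in range(4)]); 
    P={k:ref[k] for k in ref.files}
    q=lambda d:proj(P,[[590.8+62*np.cos(np.radians(203.8-d)),-61.3+62*np.sin(np.radians(203.8-d)),125]])[0]
    g=(q(2)-q(-2))/4; dv=np.mean(c,0)-c0
    print(n,'shift',dv.round(3),'sd',np.std(c,0).round(3),'px/deg',g.round(3),'deg past start',round(dv@g/(g@g),2), s0,np.mean(s))
E
python3 ecc.py
python3 - <<'E'
E
```

```text
scene shift [-0.433 -0.148] sd [0.004 0.006] px/deg [0.411 0.085] deg past start -1.08 9248.0 8960.0
side shift [ 0.007 -0.19 ] sd [0.    0.002] px/deg [0.024 0.18 ] deg past start -1.03 7958.0 7973.75
```

Request:
send_rows(
  series="-1 0 0.95 0.75 0; -1 1.2 0.95 0.75 0; -1 2.4 0.95 0.75 0; -1 3.73 0.95 0.75 0; -1 3.73 0.95 0.75 0; -1 3.73 0.95 0.75 0; -1 3.73 0.95 0.75 0",
)

```text
time: 17.62
tool_pos: [548.3, -123.6, 117.7]
tcp_rot: [0.838, 1.567, -0.368]
contact_force: [0.4, -0.1, 0.7]
grip_width: 0.3
```

```bash
python3 - <<'E'
from h import *
o=get_obs(); print(o['tool_pos'])
ty=np.array([.934,.357]);tz=np.array([.357,-.934])
d=np.array([543.16,-111.27])-o['tool_pos'][:2]; print(d@ty/30,d@tz/30)
E
```

```text
[ 548.30378723 -123.55542241  117.68117333]
-0.013946715644622909 -0.44369721894628994
```

Request:
send_rows(
  series="-1 0.07 -0.01 -0.15 0; -1 0.07 -0.01 -0.3 0; -1 0.07 -0.01 -0.38 0; -1 0.07 -0.01 -0.41 0; -1 0.07 -0.01 -0.41 0; -1 0.07 -0.01 -0.41 0",
)

```text
time: 18.38
tool_pos: [542.6, -112.0, 113.7]
tcp_rot: [0.296, 1.57, -0.911]
contact_force: [0.3, -2.4, 0.8]
grip_width: 0.6
```

```bash
python3 ecc.py; python3 -c "
from h import *
print(get_obs()['tool_pos'])"
```

```text
scene shift [-0.045  0.635] sd [0.005 0.003] px/deg [0.411 0.085] deg past start 0.2 9248.0 8997.5
side shift [-0.114  0.915] sd [0.001 0.012] px/deg [0.024 0.18 ] deg past start 4.92 7958.0 6967.25
[ 542.58316236 -111.8726374   113.67140917]
```

Request:
send_rows(
  series="-1 0 0 0.25 0; -1 0 0 0.5 0; -1 -1 0 0.5 0; -1 -2.4 0 0.5 0; -1 -3.7 0 0.5 0; -1 -3.7 0 0.5 0; -1 -3.7 0 0.5 0",
)

```text
time: 19.65
tool_pos: [547.5, -125.8, 223.7]
tcp_rot: [-2.342, 1.569, 2.735]
contact_force: [-0.1, 1.2, -1.8]
grip_width: 0.3
```

```bash
python3 ecc.py; python3 -c "
from h import *
print(get_obs()['tool_pos'])"
```

```text
scene shift [ 0.038 -0.014] sd [0.004 0.006] px/deg [0.411 0.085] deg past start 0.08 9248.0 9293.5
side shift [-0.003  0.052] sd [0.001 0.003] px/deg [0.024 0.18 ] deg past start 0.28 7958.0 7878.75
[ 547.76389537 -125.72585884  224.13975734]
```

Request:
send_rows(
  series="-1 -1 -1 1 0; -1 -2 -2 2 0; -1 -3 -3 3 0; -1 -3 -4 4 0; -1 -3 -4 4 0; -1 -3 -4 4 0",
)

```text
time: 20.8
tool_pos: [478.6, -280.3, 314.3]
tcp_rot: [-3.121, 1.57, 1.956]
contact_force: [0.5, 0.1, -0.5]
grip_width: 0.6
```

```bash
python3 ecc.py; python3 - <<'E'
from h import *
print(get_obs()['tool_pos'],get_obs()['contact_force'])
p=save('scene','scene13.png')
for t in ['gearmotor','oil_bottle','shaft_collar','screwdriver','handle_top']: print(t,[(np.round(a['point'],1),round(a['score'],2)) for a in place_of(p,t)[:1]])
a=cv2.imread('pics/scene0.png');b=cv2.imread('pics/scene13.png')
d=cv2.absdiff(a,b); cv2.imwrite('pics/d13.png',np.hstack([b[110:330,90:330],np.clip(d[110:330,90:330].astype(int)*2,0,255).astype(np.uint8)]))
E
```

```text
scene shift [ 0.038 -0.029] sd [0.003 0.011] px/deg [0.411 0.085] deg past start 0.08 9248.0 9011.0
side shift [-0.002  0.051] sd [0.001 0.001] px/deg [0.024 0.18 ] deg past start 0.28 7958.0 7897.75
[ 478.82246342 -280.19786857  314.61443704] [ 0.22143124  0.02409851 -0.03811885]
gearmotor [(array([561. , 108.9,   0.7]), 0.87)]
oil_bottle [(array([ 629.3, -206.2,    1.1]), 0.56)]
shaft_collar [(array([669.1, 102.1,  -2.6]), 0.64)]
screwdriver [(array([ 7.377e+02, -2.235e+02, -3.000e-01]), 0.74)]
handle_top [(array([535.3, -81. , 148.6]), 0.56)]
```

View pics/d13.png

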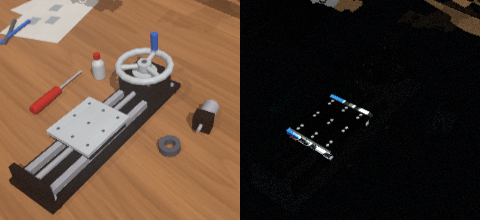

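The difference picture shows change only at the plate's two ends (left (295,135), right (350,103)), so the plate has moved on. Wheel, handle and loose parts match the start.

```bash
python3 -c "
from plant import *
print(close_job())"
```

```text
the job is handed in; nothing more can be done
None
```

I pushed the wheel through one full clockwise turn with the closed fingertips behind the blue handle, without gripping it. The job was handed in at about 21 s with the hand clear of the wheel.

- **Pushing:** The turn first stopped about 1° short. I backed off, measured, and gave one small clockwise push to finish it. Forces I read during the push stayed around 2–4 N.
- **Final angle:** Compared with the start, the handle sits +0.08° past its starting position by the scene camera and +0.28° by the side camera.
- **Other changes:** The before/after picture shows the plate moved on and no visible change to the wheel or loose parts. I did not measure the 10 mm plate travel itself.
- **Disagreements:**
  - The network's last handle point, at a low score of 0.56, was about 5 mm off the start value. I trusted the pixel comparison instead.
  - One side-camera reading, taken while the hand was still at the handle, gave about 5°. It was no longer there once the hand was withdrawn.

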